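# Spin the plating turntable and brake it on its index gate

## Task

Run the small culture dish round on its turntable: with a fingertip, flick the upright post on the disc so that the disc spins counter-clockwise (seen from above), and keep off it until the post has swept freely past the two-finned gate on the foot and at least half a turn beyond. Then, as the post comes round to the gate again (that time or on a later turn), brake the disc with a fingertip on its bare metal so that it stops with its pointer between the two fins; it must not stop elsewhere and be pushed into place or turned back. Finish with the finger still pressing on the bare metal and holding it there; do not touch the dish, and leave the things standing around where they are.

Things in the scene. Friction and masses are not known exactly. Their poses are not given: they have to be found in the camera images.
- wheel (a joint): angle of the disc, rad, counted through all turns (does not wrap); grows counter-clockwise from above; 0, 6.28, 12.57 ... with the pointer in mid-gate. Starts at rest at -3.6 to -1.6, so the first pass of the gate is at 0. Near-frictionless bearing, no catch: the spinning disc loses 7 to 14 percent of its speed a second; a firm fingertip stops it within a few hundredths of a second
- disc_centre (a point): centre of the upper face of the disc (aluminium, level, 180 mm across, 12 mm thick, 0.5 kg), 40 mm above the table; fixed, on the vertical turning axis. -x points to the gate, z up. A clear culture dish with three small steel stops fills the middle out to 34 mm; bare metal 36 to 66 mm from the centre is free for the braking fingertip
- post (a point): centre of the top of the black upright post on the disc, 14 mm in diameter, 22 mm high above the disc's upper face, 76 mm from the axis; turns with the disc. Push its side to flick the disc: 2 to 3 rad/s is ample, below about 1.5 rad/s it may run out too soon
- pointer (a point): outer end of the small black pointer that runs outwards from the foot of the post to the disc's edge, 88 mm from the axis, 2 mm above the disc's upper face; turns with the disc
- gate (a point): middle of the index gate, 88 mm from the axis, 2 mm above the disc's upper face; fixed. The gate is two upright steel fins on a block jutting from the grey foot, just outside the disc (98 to 116 mm from the axis), 32 mm clear between them, tops 54 mm above the table (14 mm above the disc). Its -x axis points outwards
- dish (a point): centre of the lid of the clear round culture dish, 57 mm across, 13 mm high, fixed on the middle of the disc and turning with it; not to be touched
- petri: flat clear petri dish with lid, 90 mm across, 15 mm high, loose on the table behind the turntable; origin at the centre of its underside; to be left alone
- iodine: small brown dropper bottle with a black cap, 27 mm across, 61 mm high, loose, standing behind the turntable; origin at the centre of its underside; to be left alone
- marker: white marker pen with a black cap, 136 mm long, 13 mm thick, lying loose in front of the turntable; origin under its middle; to be left alone
Mind the look-alikes: they are no part of the job. There is more than one size of the part that bears wheel; the job needs the larger.

How it is judged:
By the outcome, as a careful person would: the job done as asked, in the order asked, and still so for the second after the job is handed in, while the arm keeps its last pose, push and grip.
It also fails if it takes over 58 s, if anything falls off the work surface, if the arm or the gripper's body presses on something with over 40 N, if the wrist force passes 120 N, or if a joint passes its speed limit or range.

## Robot

A 6-joint arm with a two-finger parallel gripper is mounted at the origin on a cart in front of the work surface, level with it; the furniture and walls round the work are solid. World frame = base frame: x ahead of the robot, y to its left, z up, the work surface at z = 0. Lengths are in mm, angles in rad, forces in N, time in s.
With the tool pointing down it reaches from about 400 to 925 mm from the base axis. Payload 12.5 kg.
Tool frame: the origin (TCP) lies at the very end of the fingers, on their centre line; the grasp point (between the pads) lies 19 mm behind it; z points along the fingers, y is the line along which they close (so a half turn about z gives the same grasp; the last joint's range is limited). The gripper opens to 95 mm and grips with 3 to 60 N. Pads are 20 mm wide; open, the fingers measure 119 mm over their backs; the gripper's body (75 mm by 180 mm) begins 59 mm behind the grasp point.
Start: joints at [1.157, 0.491, 1.559, -0, 1.092, -0.106], TCP at [189.335, 595.65, 214.661] pointing down, gripper open.
Joint ranges: [-3.1, 3.1], [-0.84, 2.19], [0.05, 2.79], [-1.13, 4.28], [0.06, 2.93], [-2.69, 2.69]. Speed limits (rad/s): [2.22, 2.22, 2.79, 3.14, 3.14, 3.14].

## Interface

Orientations are given as [roll, pitch, yaw] about the fixed x, y, z axes, in that order (R = Rz(yaw) Ry(pitch) Rx(roll)).
In Python, from cell import * gives the robot as it stands.
- The arm moves only by the tool step_arm, never from a script. Its argument "plan" is a list of rows, each an object of numbers: "x", "y", "z": the shift along the tool's x, y, z in units of 25 mm (1.0 is 25 mm); "rx", "ry", "rz": the turn, a rotation vector about the tool's x, y, z in units of 0.1 rad (1.0 is 0.1 rad). In form: [{"x": .., "y": .., "z": .., "rx": .., "ry": .., "rz": ..}, ...]. A call has exactly 10 rows; each row shifts and turns the commanded pose from where the row before left it, along the tool's axes as they then stand; what a row does not reach is not made up. A row lasts 1/12 s, in which the tool goes at most 41.7 mm and 7.16 degrees, less where a joint would pass 70% of its speed; a pose out of reach is approached as far as the arm can. A call with a number of a shift or a turn outside -1 to 1 is refused whole. A call with a gripper value outside its range is refused whole. "jaw" is the closure, from -1 (fully open) to 1 (shut), so that 0 is half open, set as the call begins (left out, the last holds). The fingers move at their own pace and stop on an object; the grip force is fixed at half the most. Time passes only in rows, so rows that do not move let the fingers close, or fill a call up. It gives the time, the measured TCP pose, the force, the opening and the grip force at its end, in the units of the state.
- state(): the state, without advancing time (a new reading comes with each control period).
- read_camera(name): name is "scene" or "top"; returns a dict with "image" (400x640x3 uint8, red, green, blue), "depth" (400x640 float32, mm along the optical axis (not along the pixel's ray), 0 where there is no reading), "vfov" (degrees; the focal length in pixels is half the picture's height over the tangent of half this angle, whatever the lens; pixels are square), "cx", "cy" (the principal point, pixels), "R" (3x3) and "t" (3): a world point X has camera coordinates R X + t. Camera axes: x right, y down, z forward; pixel columns grow to the right and rows downward; lengths in mm; the calibration is good to about 2 mm. A picture is of the moment at which its call begins.
- job_done(): hands the job in; it is judged then, once.
The state is a dict: "t": time; "joints": joint angles; "qvel": joint speeds; "tau": joint torques, N m; "eef_pos": TCP position; "tcp_rot": TCP orientation; "ft_force": force on the tool from outside, world axes, zero at the start; "moment": the same for the moment, N m; "opening": opening from 0.0 (shut) to 1.0 (fully open); "grip_force": force on a finger pad.
Only numpy, scipy, OpenCV 4.12 (cv2) and the standard library are available. Lean on these libraries where they do the work, as an engineer would, in place of code of your own. Each camera call takes 0.05 s, during which the arm holds its last target. There are 200 camera calls.

## Working session

There is one attempt and no reset: what is moved stays moved. The work goes in short steps, Python scripts to look and compute and a tool call to move; the robot and the scene stay as the last step left them, time stands still between calls to the robot, and variables do not carry over. Pictures are saved under pics/ and viewed, at most 10 in all, crops included, and the job is handed in when it is done.

Besides the shell and the picture viewer there is one more tool, called in YAML: its name, and indented under it one key for each argument. step_arm: Moves the arm, as the interface text tells. Shifts and turns lie within -1 to 1; 1 stands for 25 mm of shift or 0.1 rad of turn. Its arguments: {"type":"object","properties":{"plan":{"type":"array","items":{"type":"object","properties":{"x":{"type":"number"},"y":{"type":"number"},"z":{"type":"number"},"rx":{"type":"number"},"ry":{"type":"number"},"rz":{"type":"number"}}}},"jaw":{"type":"number"}},"required":["plan"]}

```bash
mkdir -p pics; ls; cat > h.py <<'E'
from cell import *
import numpy as np, cv2
def cam(n):
    c=read_camera(n); c['f']=200/np.tan(np.radians(c['vfov'])/2); c['R']=np.array(c['R']); c['t']=np.array(c['t']); return c
def ray(c,u,v,z):
    d=c['R'].T@np.array([(u-c['cx'])/c['f'],(v-c['cy'])/c['f'],1]); o=-c['R'].T@c['t']
    return o+d*(z-o[2])/d[2]
def proj(c,X):
    p=c['R']@np.array(X)+c['t']; return c['f']*p[:2]/p[2]+[c['cx'],c['cy']]
def save(c,n): cv2.imwrite('pics/'+n,c['image'][:,:,::-1])
E
python3 - <<'E'
from h import *
for n in('scene','top'):
    c=cam(n); save(c,n+'0.png'); print(n,c['vfov'],-c['R'].T@c['t'],c['R'])
print(state())
E
```

```text
pics
scene 42.91320601941945 [ 877.31161468 1061.12717443  783.43763053] [[-0.88435829  0.46679159 -0.00400353]
 [ 0.30865909  0.57829193 -0.7551874 ]
 [-0.35019992 -0.66909196 -0.65549673]]
top 52.48938537978882 [ 486.23847392  328.82022322 1051.23044332] [[ 0.01975323 -0.99980414 -0.00122461]
 [-0.99963159 -0.01972699 -0.01864202]
 [ 0.01861421  0.0015924  -0.99982547]]
{'t': 0.1, 'joints': array([ 1.15735097e+00,  4.91493953e-01,  1.55938418e+00, -2.65567834e-06,
        1.09168719e+00, -1.05604682e-01]), 'qvel': array([-0.00135029, -0.00204679, -0.00274898, -0.00081583, -0.00092619,
        0.00148069]), 'tau': array([ 3.19807761e-03, -6.13624692e+01, -2.58604163e+01,  6.93832361e-02,
        4.70643933e-02, -6.22236598e-05]), 'eef_pos': array([189.27312821, 595.43182665, 214.12498207]), 'tcp_rot': array([-3.14062516e+00, -1.00185194e-04,  2.83375316e+00]), 'ft_force': array([ 1.15973378,  0.48825996, -0.04081033]), 'moment': array([-0.04977426,  0.00939034, -0.00365864]), 'grip_force': 0.0, 'opening': 1.0001980690464691}
```

View pics/scene0.png

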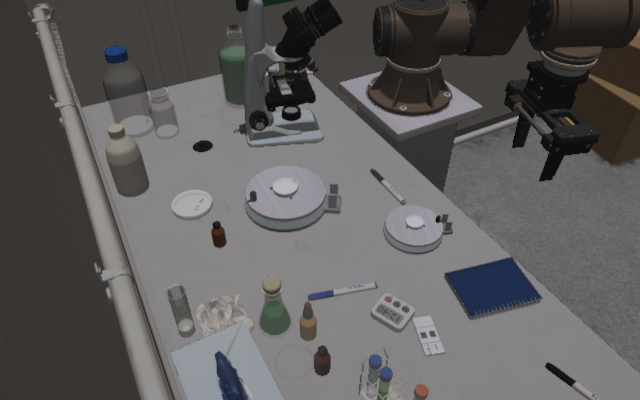

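View pics/top0.png

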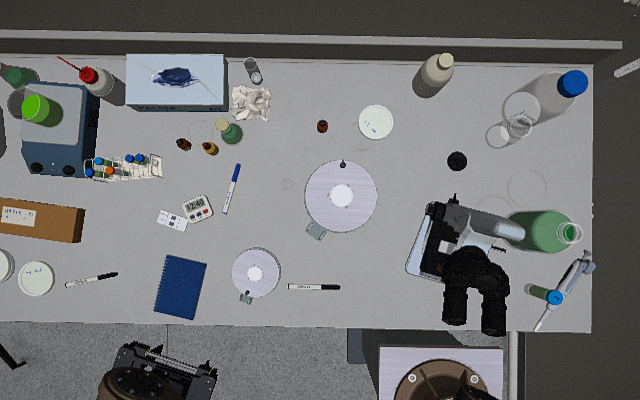

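The top view shows the larger turntable with its centre near (341,196), the post near (343,163) and the gate near (316,231). The small look-alike is at (256,273). In the scene view the large disc is at (287,195), its post at (252,196) and its gate at (333,197).

```bash
python3 - <<'E'
from h import *
c=cam('top')
for u,v,z in [(341,196,40),(343,163,62),(316,231,54),(376,122,15),(322,126,61),(314,287,10),(256,273,40)]: print(u,v,ray(c,u,v,z).round(1))
im=c['image'].astype(int); hsv=cv2.cvtColor(c['image'],cv2.COLOR_RGB2HSV)
print(hsv[196,315],hsv[196,298],hsv[170,330])
cr=c['image'][145:250,290:395]
cv2.imwrite('pics/c1.png',cv2.resize(cr,(560,560),interpolation=cv2.INTER_CUBIC)[:,:,::-1])
s=cam('scene'); cr=s['image'][140:250,210:370]
cv2.imwrite('pics/c2.png',cv2.resize(cr,(800,550),interpolation=cv2.INTER_CUBIC)[:,:,::-1])
E
```

```text
341 196 [535.5 267.6  40. ]
343 163 [615.2 265.6  62. ]
316 231 [447.6 328.3  54. ]
376 122 [728.4 179.9  15. ]
322 126 [705.2 318.6  61. ]
314 287 [302.7 330.5  10. ]
256 273 [339.8 475.3  40. ]
[124  21 193] [ 90   6 162] [126  20 200]
```

View pics/c1.png

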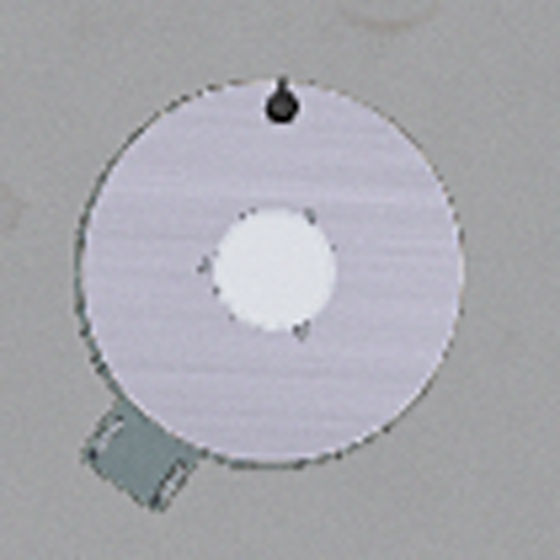

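View pics/c2.png

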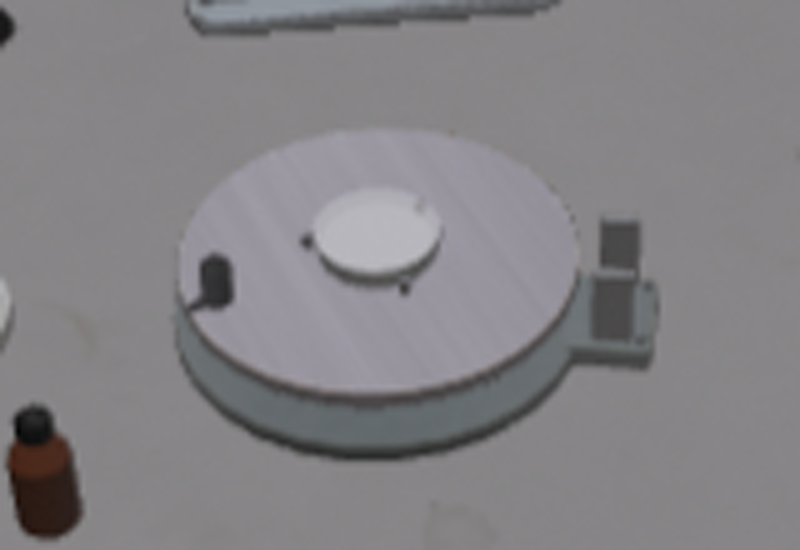

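```bash
python3 - <<'E'
from h import *
c=cam('top'); I=c['image'].copy(); hsv=cv2.cvtColor(I,cv2.COLOR_RGB2HSV)
m=((hsv[...,1]>13)&(abs(hsv[...,0].astype(int)-124)<12)&(hsv[...,2]>150)).astype(np.uint8)
cs,_=cv2.findContours(m,cv2.RETR_EXTERNAL,cv2.CHAIN_APPROX_NONE)
k=max([q for q in cs if cv2.pointPolygonTest(q,(325,200),False)>0],key=cv2.contourArea)
h=cv2.convexHull(k); e=cv2.fitEllipse(h); C=ray(c,*e[0],40); print(e,C,ray(c,e[0][0]+e[1][0]/2,e[0][1],40)-C)
# dark post top
mm=(I[150:180,330:356].max(2)<70).astype(np.uint8); M=cv2.moments(mm,True); print(M['m00'],M['m10']/M['m00']+330,M['m01']/M['m00']+150)
P=ray(c,M['m10']/M['m00']+330,M['m01']/M['m00']+150,58); d=P-C; print('post',P,np.hypot(*d[:2]),np.degrees(np.arctan2(d[1],d[0])))
# scene camera check
s=cam('scene'); hs=cv2.cvtColor(s['image'],cv2.COLOR_RGB2HSV)
print('proj C scene',proj(s,C),'edges',[proj(s,C+90*np.array([np.cos(a),np.sin(a),0])).round(1) for a in np.radians([0,90,180,270])], 'post',proj(s,[*(C[:2]+76*d[:2]/np.hypot(*d[:2])),62]))
for a in (143,145.3,147): print(a,proj(c,[C[0]+107*np.cos(np.radians(a)),C[1]+107*np.sin(np.radians(a)),34]))
# height map
D=c['depth']; v,u=np.mgrid[0:400,0:640]; cam_=np.stack([(u-c['cx'])/c['f']*D,(v-c['cy'])/c['f']*D,D],-1)
W=(cam_-c['t'])@c['R']; ok=D>0
for x in range(100,800,50):
    print(x,[int(W[...,2][ok&(abs(W[...,0]-x)<25)&(abs(W[...,1]-y)<25)].max(initial=-1)) for y in range(-100,601,50)])
E
```

```text
((340.5196533203125, 195.4780731201172), (70.47206115722656, 70.7794418334961), 140.8443603515625) [536.80982751 268.84268059  40.        ] [  1.73065852 -87.86283861   0.        ]
25.0 342.4 164.48
post [612.09925719 266.7142269   58.        ] 75.31950967485463 -1.6193367564853864
proj C scene [283.87308094 190.0747031 ] edges [array([246.4, 202.8]), array([302.1, 214.6]), array([319.3, 178. ]), array([267.5, 168. ])] post [251.14342884 192.63905241]
143 [314.04321347 229.16258211]
145.3 [315.41250575 230.19469324]
147 [316.45069722 230.92182874]
100 [159, 212, 231, 195, 20, 4, -1, -1, -1, -1, -1, -1, -1, -1, -1]
150 [4, 4, 232, 5, 5, 4, -1, -1, -1, -1, -1, -1, 336, 360, -1]
200 [5, 3, 3, 6, 3, 4, 4, 6, 5, 3, 4, 3, 475, 394, 394]
250 [4, 3, 313, 6, 5, 4, 5, 6, 4, 5, 4, 3, 484, 531, 534]
300 [3, 2, 346, 346, 347, 5, 4, 13, 16, 15, 28, 38, 42, 30, 16]
350 [-1, 303, 335, 339, 339, 4, 5, 5, 3, 4, 31, 39, 39, 29, 16]
400 [151, 298, 341, 341, 310, 4, 6, 5, 11, 4, 4, 30, 31, 25, 4]
450 [-1, 246, 375, 368, 142, 6, 42, 43, 56, 57, 4, 4, 4, 5, 18]
500 [4, 36, 371, 364, 4, 6, 43, 56, 55, 43, 4, 4, 4, 16, 23]
550 [5, 37, 41, 92, 4, 4, 44, 56, 57, 43, 4, 3, 4, 17, 18]
600 [4, 7, 5, 5, 4, 5, 43, 64, 44, 42, 6, 3, 6, 15, 5]
650 [99, 8, 8, 4, 4, 5, 6, 42, 40, 5, 5, 4, 3, 55, 94]
700 [131, 6, 4, 5, 5, 18, 18, 16, 63, 59, 5, 3, 22, 124, 26]
750 [95, 6, 4, 4, 6, 19, 19, 13, 4, 5, 4, 20, 21, 70, 70]
```

step_arm:
  plan:
    - {"rz":1}
    - {"rz":1}
    - {"rz":1}
    - {"rz":1}
    - {"rz":1}
    - {"rz":1}
    - {"rz":1}
    - {"rz":1}
    - {"rz":1}
    - {"rz":1}
  jaw: 1

```text
schema error: expected keys x, y, z, rx, ry, rz
```

step_arm:
  plan:
    - {"rz":0.9}
    - {"rz":0.9}
    - {"rz":0.83}
    - {"y":0.9,"x":-0.5}
    - {"y":0.9,"x":-0.5}
    - {"y":0.9,"x":-0.5}
    - {"y":0.9,"x":-0.5}
    - {"y":0.9,"x":-0.5}
    - {"y":0.9,"x":-0.5}
    - {"y":0.9,"x":-0.5}

```text
schema error: expected keys x, y, z, rx, ry, rz
```

step_arm:
  plan:
    - {"y":0.9,"x":-0.5}
    - {"y":0.9,"x":-0.5}
    - {"y":0.9,"x":-0.5}
    - {"y":0.9,"x":-0.5}
    - {"y":0.9,"x":-0.5}
    - {"y":0.9,"x":-0.5}
    - {"y":0.9}
    - {}
    - {}
    - {}

```text
schema error: expected keys x, y, z, rx, ry, rz
```

All keys are needed in every row.

step_arm:
  plan:
    - {"x":0,"y":0,"z":0,"rx":0,"ry":0,"rz":1}
    - {"x":0,"y":0,"z":0,"rx":0,"ry":0,"rz":1}
    - {"x":0,"y":0,"z":0,"rx":0,"ry":0,"rz":1}
    - {"x":0,"y":0,"z":0,"rx":0,"ry":0,"rz":1}
    - {"x":0,"y":0,"z":0,"rx":0,"ry":0,"rz":1}
    - {"x":0,"y":0,"z":0,"rx":0,"ry":0,"rz":1}
    - {"x":0,"y":0,"z":0,"rx":0,"ry":0,"rz":1}
    - {"x":0,"y":0,"z":0,"rx":0,"ry":0,"rz":1}
    - {"x":0,"y":0,"z":0,"rx":0,"ry":0,"rz":1}
    - {"x":0,"y":0,"z":0,"rx":0,"ry":0,"rz":1}
  jaw: 1

```text
t: 1.13
eef_pos: [189.3, 595.6, 214.6]
tcp_rot: [-3.142, 0.0, 1.829]
ft_force: [0.1, -0.1, 0.2]
opening: 0.357
grip_force: 0.0
```

step_arm:
  plan:
    - {"x":0,"y":0,"z":0,"rx":0,"ry":0,"rz":0.9}
    - {"x":0,"y":0,"z":0,"rx":0,"ry":0,"rz":0.9}
    - {"x":0,"y":0,"z":0,"rx":0,"ry":0,"rz":0.83}
    - {"x":-0.5,"y":0.9,"z":0,"rx":0,"ry":0,"rz":0}
    - {"x":-0.5,"y":0.9,"z":0,"rx":0,"ry":0,"rz":0}
    - {"x":-0.5,"y":0.9,"z":0,"rx":0,"ry":0,"rz":0}
    - {"x":-0.5,"y":0.9,"z":0,"rx":0,"ry":0,"rz":0}
    - {"x":-0.5,"y":0.9,"z":0,"rx":0,"ry":0,"rz":0}
    - {"x":-0.5,"y":0.9,"z":0,"rx":0,"ry":0,"rz":0}
    - {"x":-0.5,"y":0.9,"z":0,"rx":0,"ry":0,"rz":0}

```text
t: 1.97
eef_pos: [347.8, 507.4, 214.7]
tcp_rot: [-3.142, -0.0, 1.571]
ft_force: [0.4, 0.6, -0.5]
opening: 0.004
grip_force: 0.0
```

step_arm:
  plan:
    - {"x":-0.5,"y":1,"z":0.8,"rx":0,"ry":0,"rz":0}
    - {"x":-0.5,"y":1,"z":0.8,"rx":0,"ry":0,"rz":0}
    - {"x":-0.5,"y":1,"z":0.8,"rx":0,"ry":0,"rz":0}
    - {"x":-0.5,"y":1,"z":0.8,"rx":0,"ry":0,"rz":0}
    - {"x":-0.5,"y":1,"z":0.8,"rx":0,"ry":0,"rz":0}
    - {"x":-0.5,"y":1,"z":0.8,"rx":0,"ry":0,"rz":0}
    - {"x":0,"y":0,"z":0.8,"rx":0,"ry":0,"rz":0}
    - {"x":0,"y":0,"z":0.8,"rx":0,"ry":0,"rz":0}
    - {"x":0,"y":0,"z":0.8,"rx":0,"ry":0,"rz":0}
    - {"x":0,"y":0,"z":0.8,"rx":0,"ry":0,"rz":0}

```text
t: 2.8
eef_pos: [497.0, 432.9, 13.6]
tcp_rot: [-3.142, -0.0, 1.57]
ft_force: [-0.2, 0.4, 0.0]
opening: 0.005
grip_force: 0.0
```

```bash
python3 - <<'E'
from h import *
c=cam('scene'); save(c,'s1.png'); print(state()['eef_pos'])
E
```

```text
[495.48186374 431.91027744   9.76256655]
```

View pics/s1.png

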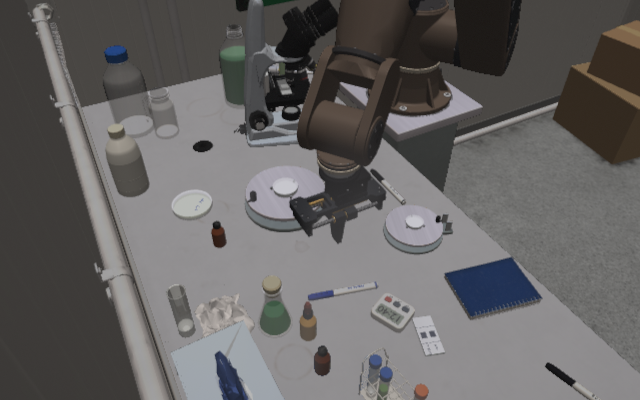

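Scene view: the arm's closed fingertip is over bare table near (338,235), and the forearm is clear of the microscope at (290,80). Next I'll press the bare table to learn the stiffness.

step_arm:
  plan:
    - {"x":0,"y":0,"z":0,"rx":0,"ry":0,"rz":0}
    - {"x":0,"y":0,"z":0,"rx":0,"ry":0,"rz":0}
    - {"x":0,"y":0,"z":0,"rx":0,"ry":0,"rz":0}
    - {"x":0,"y":0,"z":0,"rx":0,"ry":0,"rz":0}
    - {"x":0,"y":0,"z":0,"rx":0,"ry":0,"rz":0}
    - {"x":0,"y":0,"z":0.4,"rx":0,"ry":0,"rz":0}
    - {"x":0,"y":0,"z":0.28,"rx":0,"ry":0,"rz":0}
    - {"x":0,"y":0,"z":0,"rx":0,"ry":0,"rz":0}
    - {"x":0,"y":0,"z":0,"rx":0,"ry":0,"rz":0}
    - {"x":0,"y":0,"z":0,"rx":0,"ry":0,"rz":0}

```text
t: 3.68
eef_pos: [497.2, 433.5, 0.2]
tcp_rot: [3.14, -0.001, 1.571]
ft_force: [-5.8, -5.5, 30.6]
opening: 0.003
grip_force: 15.3
```

step_arm:
  plan:
    - {"x":0,"y":0,"z":0.08,"rx":0,"ry":0,"rz":0}
    - {"x":0,"y":0,"z":0,"rx":0,"ry":0,"rz":0}
    - {"x":0,"y":0,"z":0,"rx":0,"ry":0,"rz":0}
    - {"x":0,"y":0,"z":0,"rx":0,"ry":0,"rz":0}
    - {"x":0,"y":0,"z":0,"rx":0,"ry":0,"rz":0}
    - {"x":0,"y":0,"z":0,"rx":0,"ry":0,"rz":0}
    - {"x":0,"y":0,"z":0,"rx":0,"ry":0,"rz":0}
    - {"x":0,"y":0,"z":0,"rx":0,"ry":0,"rz":0}
    - {"x":0,"y":0,"z":0,"rx":0,"ry":0,"rz":0}
    - {"x":0,"y":0,"z":0,"rx":0,"ry":0,"rz":0}

```text
t: 4.52
eef_pos: [497.2, 433.5, 0.1]
tcp_rot: [3.139, -0.002, 1.571]
ft_force: [-11.8, -9.5, 48.7]
opening: 0.005
grip_force: 24.5
```

step_arm:
  plan:
    - {"x":0,"y":0,"z":-0.6,"rx":0,"ry":0,"rz":0}
    - {"x":0,"y":0,"z":-1,"rx":0,"ry":0,"rz":0}
    - {"x":0,"y":0,"z":-1,"rx":0,"ry":0,"rz":0}
    - {"x":0,"y":0,"z":-1,"rx":0,"ry":0,"rz":0}
    - {"x":0,"y":0.5,"z":-1,"rx":0,"ry":0,"rz":0}
    - {"x":-1,"y":0.7,"z":0,"rx":0,"ry":0,"rz":0}
    - {"x":-1,"y":0.7,"z":0,"rx":0,"ry":0,"rz":0}
    - {"x":-1,"y":0.7,"z":0,"rx":0,"ry":0,"rz":0}
    - {"x":-1,"y":0.7,"z":0,"rx":0,"ry":0,"rz":0}
    - {"x":-1,"y":0.7,"z":0,"rx":0,"ry":0,"rz":0}

```text
t: 5.35
eef_pos: [597.3, 306.9, 109.9]
tcp_rot: [-3.141, 0.0, 1.571]
ft_force: [0.1, 0.4, 0.0]
opening: 0.003
grip_force: 0.0
```

step_arm:
  plan:
    - {"x":-1,"y":0.6,"z":0,"rx":0,"ry":0,"rz":0}
    - {"x":-1,"y":0,"z":0,"rx":0,"ry":0,"rz":0}
    - {"x":-0.9,"y":0,"z":0,"rx":0,"ry":0,"rz":0}
    - {"x":-0.38,"y":0,"z":0,"rx":0,"ry":0,"rz":0}
    - {"x":0,"y":0,"z":0.7,"rx":0,"ry":0,"rz":0}
    - {"x":0,"y":0,"z":0.7,"rx":0,"ry":0,"rz":0}
    - {"x":0,"y":0,"z":0.3,"rx":0,"ry":0,"rz":0}
    - {"x":0,"y":0,"z":0,"rx":0,"ry":0,"rz":0}
    - {"x":0,"y":0,"z":0,"rx":0,"ry":0,"rz":0}
    - {"x":0,"y":0,"z":0,"rx":0,"ry":0,"rz":0}

```text
t: 6.18
eef_pos: [612.1, 226.7, 68.8]
tcp_rot: [3.141, -0.0, 1.571]
ft_force: [0.8, -0.6, 0.3]
opening: 0.009
grip_force: 0.0
```

```bash
python3 - <<'E'
from h import *
c=cam('scene'); p=state()['eef_pos'];print(p, proj(c,p)); cr=c['image'][120:270,190:390]
cv2.imwrite('pics/s2.png',cv2.resize(cr,(800,600),interpolation=cv2.INTER_CUBIC)[:,:,::-1])
E
```

```text
[612.18501902 226.65351383  68.98676682] [244.11862265 179.5973144 ]
```

View pics/s2.png

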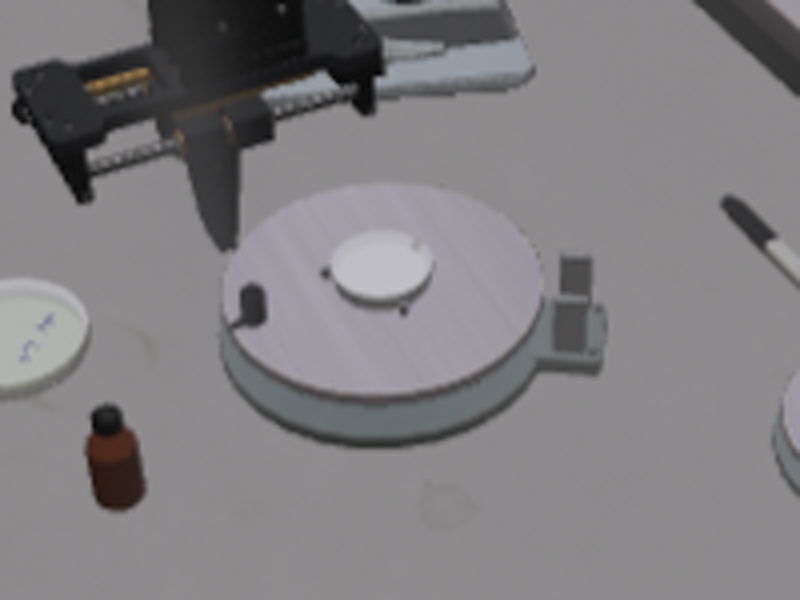

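The scene crop shows the fingertip at about (230,248), the post at (252,303) and a clear gate at (573,305). I'll lower the finger and flick toward +y.

step_arm:
  plan:
    - {"x":0,"y":0,"z":0.5,"rx":0,"ry":0,"rz":0}
    - {"x":0,"y":0,"z":0.4,"rx":0,"ry":0,"rz":0}
    - {"x":0.2,"y":0,"z":0,"rx":0,"ry":0,"rz":0}
    - {"x":0.4,"y":0,"z":0,"rx":0,"ry":0,"rz":0}
    - {"x":0.55,"y":0,"z":0,"rx":0,"ry":0,"rz":0}
    - {"x":0.55,"y":0,"z":0,"rx":0,"ry":0,"rz":0}
    - {"x":0.55,"y":0,"z":0,"rx":0,"ry":0,"rz":0}
    - {"x":-0.4,"y":0,"z":-0.6,"rx":0,"ry":0,"rz":0}
    - {"x":-0.2,"y":0,"z":-1,"rx":0,"ry":0,"rz":0}
    - {"x":0,"y":0,"z":-0.6,"rx":0,"ry":0,"rz":0}

```text
t: 7.07
eef_pos: [612.1, 267.8, 102.9]
tcp_rot: [3.14, -0.0, 1.572]
ft_force: [0.8, -0.3, 1.1]
opening: 0.005
grip_force: 0.0
```

```bash
cat > w.py <<'E'
from h import *
C=np.array([536.8,268.8]); G=145.3
def ang(c,off=(1.7,2.4)):
    # dark post top blob in scene view, near ring projection at z=54
    a=np.radians(np.arange(0,360,1)); I=c['image'].max(2).astype(float); best=[]
    I=cv2.GaussianBlur(I,(3,3),0)
    v=[]
    for t in a:
        s=0
        for z in (46,52,58):
            u=proj(c,[C[0]+76*np.cos(t),C[1]+76*np.sin(t),z])+off; s+=I[int(round(u[1])),int(round(u[0]))]
        v.append(s/3)
    v=np.array(v); w=np.clip(v.min()+30-v,0,None); 
    z=(w*np.exp(1j*a)).sum(); return np.degrees(np.angle(z)), abs(z)/w.sum(), v.min()
E
python3 - <<'E'
from w import *
for i in range(4):
    t=state()['t']; c=cam('scene'); g=ang(c); print(t,g,np.radians(g[0]-G))
cr=c['image'][120:270,190:390]
cv2.imwrite('pics/s3.png',cv2.resize(cr,(800,600),interpolation=cv2.INTER_CUBIC)[:,:,::-1])
E
```

```text
7.0667 (np.float64(74.12893514700782), np.float64(0.9996518287898332), np.float64(21.4375)) -1.2421694138351278
7.1167 (np.float64(82.83603407842416), np.float64(0.9995891822057307), np.float64(24.125)) -1.0902018691850326
7.1667 (np.float64(91.02935743711441), np.float64(0.999416591193828), np.float64(31.208333333333332)) -0.9472013998953275
7.2167 (np.float64(99.68883743249638), np.float64(0.9993927882379106), np.float64(37.8125)) -0.7960649624653287
```

View pics/s3.png

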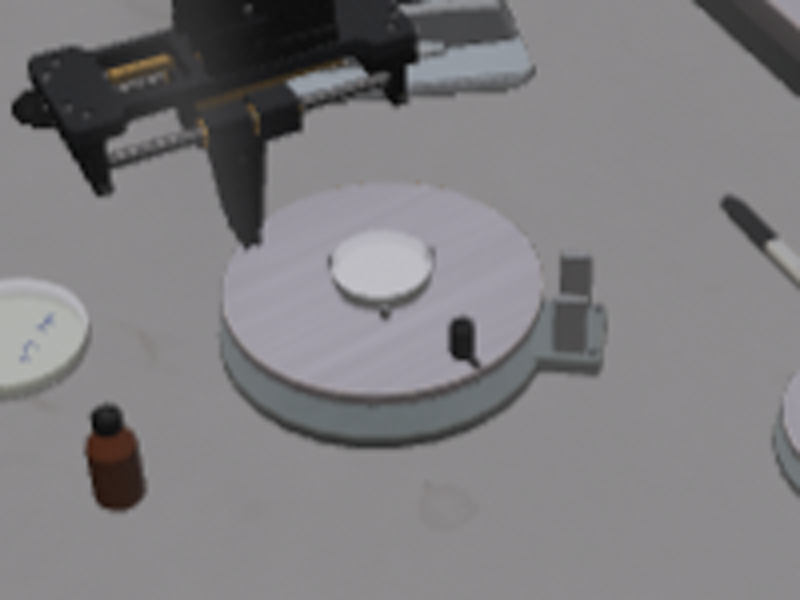

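The crop shows the post at (462,338), spinning counter-clockwise at about 3 rad/s, with the finger clear. Next I'll move to a hover above the bare metal at radius 50, on the -y side.

step_arm:
  plan:
    - {"x":-0.5,"y":-0.75,"z":0,"rx":0,"ry":0,"rz":0}
    - {"x":-0.5,"y":-0.75,"z":0,"rx":0,"ry":0,"rz":0}
    - {"x":-0.5,"y":-0.75,"z":0,"rx":0,"ry":0,"rz":0}
    - {"x":-0.48,"y":-0.75,"z":0,"rx":0,"ry":0,"rz":0}
    - {"x":0,"y":0,"z":0.5,"rx":0,"ry":0,"rz":0}
    - {"x":0,"y":0,"z":0.5,"rx":0,"ry":0,"rz":0}
    - {"x":0,"y":0,"z":0.4,"rx":0,"ry":0,"rz":0}
    - {"x":0,"y":0,"z":0,"rx":0,"ry":0,"rz":0}
    - {"x":0,"y":0,"z":0,"rx":0,"ry":0,"rz":0}
    - {"x":0,"y":0,"z":0,"rx":0,"ry":0,"rz":0}

```text
t: 8.1
eef_pos: [537.0, 218.1, 65.6]
tcp_rot: [-3.141, -0.0, 1.571]
ft_force: [0.8, 0.4, 0.0]
opening: 0.004
grip_force: 0.0
```

```bash
python3 - <<'E'
from w import *
print(state()['eef_pos'])
for i in range(20):
    t=state()['t']; c=cam('scene'); g=ang(c); print(round(t,3),round(g[0],1),round(g[1],3),round(g[2]),round(np.radians(g[0]-G),3))
cr=c['image'][120:270,190:390]
cv2.imwrite('pics/s4.png',cv2.resize(cr,(800,600),interpolation=cv2.INTER_CUBIC)[:,:,::-1])
E
```

```text
[536.95107928 218.1017374   65.61549336]
8.1 -110.5 0.98 24 -4.465
8.15 -107.4 0.991 27 -4.411
8.2 -101.9 0.998 28 -4.314
8.25 -99.0 1.0 24 -4.264
8.3 -95.6 0.999 27 -4.204
8.35 -92.6 0.993 26 -4.153
8.4 -89.6 0.984 28 -4.099
8.45 -87.5 0.972 26 -4.063
8.5 -85.0 0.957 26 -4.02
8.55 -86.0 0.946 26 -4.036
8.6 -85.5 0.932 26 -4.029
8.65 -85.9 0.92 26 -4.035
8.7 -89.4 0.924 26 -4.096
8.75 -91.0 0.927 26 -4.124
8.8 -89.7 0.908 25 -4.102
8.85 -92.9 0.928 26 -4.158
8.9 -92.8 0.914 25 -4.156
8.95 -82.9 0.797 26 -3.983
9.0 -71.5 0.688 26 -3.785
9.05 -52.1 0.581 26 -3.445
```

View pics/s4.png

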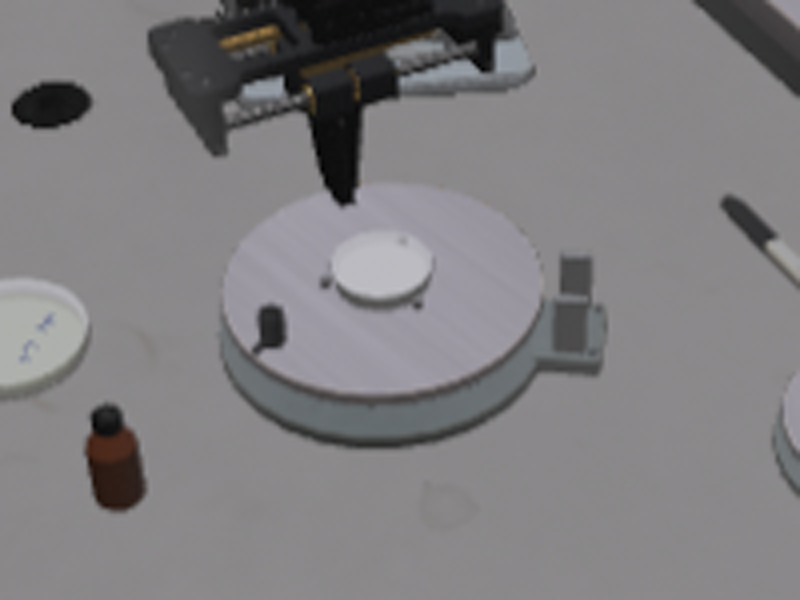

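The finger tip hovers at (345,203) in the crop, and the post is at (270,325). The finger itself confuses the detector, so I'll limit the arc it searches, lower to a close hover and track the speed.

step_arm:
  plan:
    - {"x":0,"y":0,"z":0.3,"rx":0,"ry":0,"rz":0}
    - {"x":0,"y":0,"z":0.3,"rx":0,"ry":0,"rz":0}
    - {"x":0,"y":0,"z":0.2,"rx":0,"ry":0,"rz":0}
    - {"x":0,"y":0,"z":0,"rx":0,"ry":0,"rz":0}
    - {"x":0,"y":0,"z":0,"rx":0,"ry":0,"rz":0}
    - {"x":0,"y":0,"z":0,"rx":0,"ry":0,"rz":0}
    - {"x":0,"y":0,"z":0,"rx":0,"ry":0,"rz":0}
    - {"x":0,"y":0,"z":0,"rx":0,"ry":0,"rz":0}
    - {"x":0,"y":0,"z":0,"rx":0,"ry":0,"rz":0}
    - {"x":0,"y":0,"z":0,"rx":0,"ry":0,"rz":0}

```text
t: 9.93
eef_pos: [536.9, 217.9, 45.8]
tcp_rot: [3.141, -0.0, 1.571]
ft_force: [-0.4, -0.4, 0.2]
opening: 0.004
grip_force: 0.0
```

```bash
sed -i 's/np.arange(0,360,1)/np.arange(-35,201,1)/' w.py; python3 - <<'E'
from w import *
print(state()['eef_pos'],state()['ft_force'])
T=[];A=[]
for i in range(60):
    t=state()['t']; c=cam('scene'); g=ang(c); 
    if g[2]<62 and g[1]>.99 and -28<g[0]<195: T.append(t);A.append(np.radians(g[0]-G)); print(round(t,2),round(g[0],1),round(g[2]),end=' | ')
T=np.array(T);A=np.unwrap(A);print(); print(np.polyfit(T-T[0],A,2),np.std(A-np.polyval(np.polyfit(T,A,2),T)),state()['t'])
E
```

```text
[536.92722758 217.92195307  45.81555563] [-0.41256137 -0.43007426  0.15938534]
9.93 135.0 47 | 9.98 142.0 48 | 10.03 149.8 46 | 10.08 156.7 46 | 10.13 163.1 44 | 10.18 168.7 42 | 10.23 174.1 40 | 10.28 179.3 37 | 11.73 -24.1 53 | 11.78 -18.8 54 | 11.83 -13.4 52 | 11.88 -7.8 51 | 11.93 -1.6 49 | 11.98 4.8 46 | 12.03 11.1 41 | 12.08 16.9 37 | 12.13 22.7 30 | 12.18 27.9 27 | 12.23 33.2 26 | 12.28 38.5 24 | 12.33 43.5 22 | 12.38 49.0 19 | 12.43 53.8 23 | 12.48 59.3 23 | 12.53 64.3 23 | 12.58 69.7 26 | 12.63 74.4 22 | 12.68 79.8 26 | 12.73 84.7 27 | 12.78 90.1 30 | 12.83 95.3 36 | 12.88 100.1 36 | 
[-0.02179801  1.97239064 -0.1169176 ] 0.02484477868747173 12.9333
```

```bash
python3 - <<'E'
from w import *
c=cam('scene'); I=c['image']; np.save('fr.npy',I); hsv=cv2.cvtColor(I,cv2.COLOR_RGB2HSV)
a=np.linspace(0,2*np.pi,180); pr=lambda off,r,z:(np.array([proj(c,[C[0]+r*np.cos(t),C[1]+r*np.sin(t),z]) for t in a])+off).astype(np.float32)
e0=cv2.fitEllipse(pr((0,0),90,40)); print(e0)
for z,r,n in((40,90,'disc'),):
    m=((hsv[...,1]>12)&(abs(hsv[...,0].astype(int)-128)<14)&(hsv[...,2]>115)).astype(np.uint8); m[:155]=0;m[235:]=0;m[:,:235]=0;m[:,340:]=0
    cs,_=cv2.findContours(m,cv2.RETR_EXTERNAL,cv2.CHAIN_APPROX_NONE); k=max(cs,key=cv2.contourArea)
    print(cv2.boundingRect(k),cv2.fitEllipse(cv2.convexHull(k)))
print(hsv[200,270],hsv[215,287],hsv[180,250])
g=ang(c); print(g,state()['t'])
o=cv2.resize(I[140:240,220:360],(784,560),interpolation=cv2.INTER_CUBIC)
for t,col in((G,(255,0,0)),(G-10,(0,255,0)),(G+10,(0,255,0))):
  for z,r in((42,88),(54,107)):
    u=proj(c,[C[0]+r*np.cos(np.radians(t)),C[1]+r*np.sin(np.radians(t)),z])+[1.7,2.4]; cv2.circle(o,tuple(int(q) for q in ((u-[220,140]+.5)*5.6)),4,col,-1)
for p in pr((1.7,2.4),90,40): cv2.circle(o,tuple(int(q) for q in ((p-[220,140]+.5)*5.6)),1,(255,255,0),-1)
cv2.imwrite('pics/s5.png',o[:,:,::-1])
E
```

```text
((283.7716979980469, 191.6440887451172), (52.801658630371094, 80.85826873779297), 86.83778381347656)
(246, 166, 79, 52) ((285.1221923828125, 191.3116455078125), (51.49546432495117, 78.86151885986328), 86.96044158935547)
[131  17 167] [131  17 165] [135  10 153]
(np.float64(105.31219303439273), np.float64(0.9992584358142924), np.float64(38.270833333333336)) 12.9833
```

View pics/s5.png

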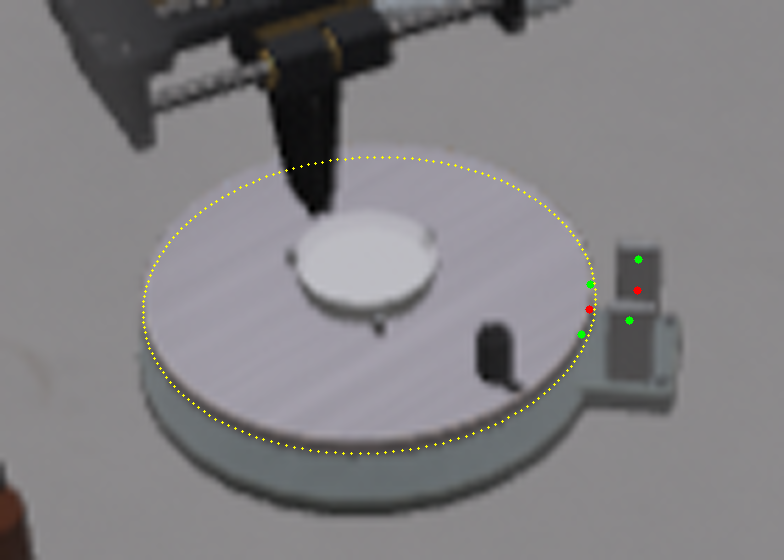

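The overlay shows that the scene offset should be about (1.4,-0.2). With that, the gate marks at 145.3° fall midway between the fins at (636,277). I'll idle until the next pass, when the disc will be slower.

step_arm:
  plan:
    - {"x":0,"y":0,"z":0,"rx":0,"ry":0,"rz":0}
    - {"x":0,"y":0,"z":0,"rx":0,"ry":0,"rz":0}
    - {"x":0,"y":0,"z":0,"rx":0,"ry":0,"rz":0}
    - {"x":0,"y":0,"z":0,"rx":0,"ry":0,"rz":0}
    - {"x":0,"y":0,"z":0,"rx":0,"ry":0,"rz":0}
    - {"x":0,"y":0,"z":0,"rx":0,"ry":0,"rz":0}
    - {"x":0,"y":0,"z":0,"rx":0,"ry":0,"rz":0}
    - {"x":0,"y":0,"z":0,"rx":0,"ry":0,"rz":0}
    - {"x":0,"y":0,"z":0,"rx":0,"ry":0,"rz":0}
    - {"x":0,"y":0,"z":0,"rx":0,"ry":0,"rz":0}

```text
t: 13.82
eef_pos: [536.8, 217.9, 45.6]
tcp_rot: [-3.142, -0.0, 1.571]
ft_force: [-0.3, 1.3, -0.4]
opening: 0.004
grip_force: 0.0
```

step_arm:
  plan:
    - {"x":0,"y":0,"z":0,"rx":0,"ry":0,"rz":0}
    - {"x":0,"y":0,"z":0,"rx":0,"ry":0,"rz":0}
    - {"x":0,"y":0,"z":0,"rx":0,"ry":0,"rz":0}
    - {"x":0,"y":0,"z":0,"rx":0,"ry":0,"rz":0}
    - {"x":0,"y":0,"z":0,"rx":0,"ry":0,"rz":0}
    - {"x":0,"y":0,"z":0,"rx":0,"ry":0,"rz":0}
    - {"x":0,"y":0,"z":0,"rx":0,"ry":0,"rz":0}
    - {"x":0,"y":0,"z":0,"rx":0,"ry":0,"rz":0}
    - {"x":0,"y":0,"z":0,"rx":0,"ry":0,"rz":0}
    - {"x":0,"y":0,"z":0,"rx":0,"ry":0,"rz":0}

```text
t: 14.65
eef_pos: [536.9, 217.9, 45.7]
tcp_rot: [3.141, -0.0, 1.571]
ft_force: [-0.4, -0.2, -0.1]
opening: 0.006
grip_force: 0.0
```

step_arm:
  plan:
    - {"x":0,"y":0,"z":0,"rx":0,"ry":0,"rz":0}
    - {"x":0,"y":0,"z":0,"rx":0,"ry":0,"rz":0}
    - {"x":0,"y":0,"z":0,"rx":0,"ry":0,"rz":0}
    - {"x":0,"y":0,"z":0,"rx":0,"ry":0,"rz":0}
    - {"x":0,"y":0,"z":0,"rx":0,"ry":0,"rz":0}
    - {"x":0,"y":0,"z":0,"rx":0,"ry":0,"rz":0}
    - {"x":0,"y":0,"z":0,"rx":0,"ry":0,"rz":0}
    - {"x":0,"y":0,"z":0,"rx":0,"ry":0,"rz":0}
    - {"x":0,"y":0,"z":0,"rx":0,"ry":0,"rz":0}
    - {"x":0,"y":0,"z":0,"rx":0,"ry":0,"rz":0}

```text
t: 15.48
eef_pos: [536.8, 217.9, 45.6]
tcp_rot: [3.142, -0.0, 1.571]
ft_force: [0.1, 0.8, 0.1]
opening: 0.006
grip_force: 0.0
```

```bash
sed -i 's/off=(1.7,2.4)/off=(1.4,-0.2)/' w.py; python3 - <<'E'
from w import *
print(state()['eef_pos'],state()['ft_force'])
T=[];A=[]
for i in range(65):
    t=state()['t']; c=cam('scene'); g=ang(c)
    if g[2]<62 and g[1]>.99 and -25<g[0]<190: T.append(t);A.append(np.radians(g[0]-G)); print(round(t,2),round(g[0],1),round(g[2]),end=' | ')
    if len(T)>10:
        tn=state()['t']; p=np.polyfit(np.array(T[-12:])-tn,A[-12:],1); w=p[0]
        if p[1]>-(0.12*w+0.02) : print('\nGO',tn,p); break
E
```

```text
[536.82530442 217.92179265  45.64034423] [0.12772206 0.7674811  0.09443538]
15.63 -23.5 53 | 15.68 -19.6 52 | 15.73 -16.2 53 | 15.78 -12.0 52 | 15.83 -8.7 52 | 15.88 -5.3 50 | 15.93 -1.3 49 | 15.98 2.2 48 | 16.03 5.6 45 | 16.08 9.2 42 | 16.13 12.9 40 | 16.18 16.4 38 | 16.23 20.1 35 | 16.28 23.5 31 | 16.33 27.1 28 | 16.38 30.9 25 | 16.43 34.1 24 | 16.48 37.6 24 | 16.53 41.0 22 | 16.58 44.4 22 | 16.63 48.1 21 | 16.68 51.4 21 | 16.73 54.9 22 | 16.78 58.4 21 | 16.83 61.6 21 | 16.88 64.9 21 | 16.93 68.3 20 | 16.98 71.7 21 | 17.03 74.8 20 | 17.08 78.3 24 | 17.13 81.5 22 | 17.18 84.8 24 | 17.23 88.0 24 | 17.28 91.2 27 | 17.33 94.5 28 | 17.38 97.4 30 | 17.43 100.8 31 | 17.48 104.1 34 | 17.53 107.2 35 | 17.58 110.1 37 | 17.63 113.7 39 | 17.68 116.9 40 | 17.73 119.8 41 | 17.78 123.0 42 | 17.83 126.1 43 | 17.88 128.9 44 | 17.93 132.1 45 | 17.98 135.2 44 | 
GO 18.0333 [ 1.0906957  -0.11939044]
```

step_arm:
  plan:
    - {"x":0,"y":0,"z":0.32,"rx":0,"ry":0,"rz":0}
    - {"x":0,"y":0,"z":0,"rx":0,"ry":0,"rz":0}
    - {"x":0,"y":0,"z":0,"rx":0,"ry":0,"rz":0}
    - {"x":0,"y":0,"z":0,"rx":0,"ry":0,"rz":0}
    - {"x":0,"y":0,"z":0,"rx":0,"ry":0,"rz":0}
    - {"x":0,"y":0,"z":0,"rx":0,"ry":0,"rz":0}
    - {"x":0,"y":0,"z":0,"rx":0,"ry":0,"rz":0}
    - {"x":0,"y":0,"z":0,"rx":0,"ry":0,"rz":0}
    - {"x":0,"y":0,"z":0,"rx":0,"ry":0,"rz":0}
    - {"x":0,"y":0,"z":0,"rx":0,"ry":0,"rz":0}

```text
t: 18.87
eef_pos: [539.4, 218.4, 40.2]
tcp_rot: [3.135, -0.002, 1.571]
ft_force: [1.2, -0.7, 26.6]
opening: 0.002
grip_force: 13.7
```

```bash
python3 - <<'E'
from w import *
for i in range(3):
    c=cam('scene'); g=ang(c); s=state(); print(s['t'],g,np.radians(g[0]-G),s['eef_pos'],s['ft_force'])
cv2.imwrite('pics/s6.png',cv2.resize(c['image'][140:240,220:360],(784,560),interpolation=cv2.INTER_CUBIC)[:,:,::-1])
E
```

```text
18.9167 (np.float64(144.42132272887832), np.float64(0.9968867561438894), np.float64(45.354166666666664)) -0.015335811443512351 [539.34990717 218.43757019  40.13545847] [ 1.0326511  -1.9261311  26.86990432]
18.9667 (np.float64(144.406124353844), np.float64(0.9968820289862487), np.float64(45.354166666666664)) -0.015601073128814076 [539.35075255 218.42222218  40.13133598] [ 0.61048538 -1.74250996 26.46717154]
19.0167 (np.float64(144.45199033170604), np.float64(0.9968709193666938), np.float64(45.5)) -0.014800560800474722 [539.35577597 218.42453017  40.1380947 ] [ 1.04774898e-02 -8.97158378e-01  2.70219032e+01]
```

View pics/s6.png

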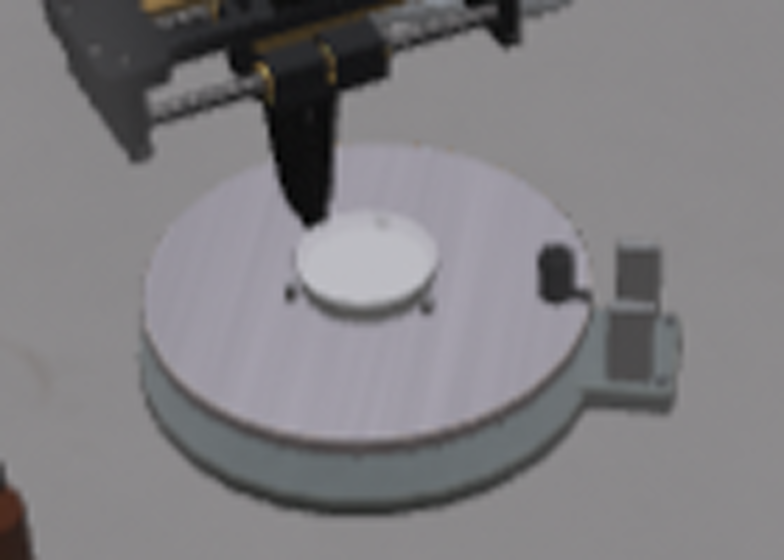

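The disc is at rest with the pointer tip at (588,296), in mid-gate (about -0.015 rad). The finger holds it with 27 N.

```bash
python3 -c "
from cell import *
print(job_done())"
```

```text
the job is handed in; nothing more can be done
None
```

I flicked the disc counter-clockwise, let it run freely past the gate three times, then braked it on bare metal with the pointer about 0.015 rad from mid-gate. The finger was still pressing with about 27 N when I handed the job in.

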